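# Change the bench supply over with two isolators

## Robot

A 6-joint arm with a two-finger parallel gripper is mounted at the origin on a cart in front of the work surface, level with it; the furniture and walls round the work are solid. World frame = base frame: x ahead of the robot, y to its left, z up, the work surface at z = 0. Lengths are in mm, angles in rad, forces in N, time in s.
With the tool pointing down it reaches from about 275 to 725 mm from the base axis. Payload 5.6 kg.
Tool frame: the origin (TCP) lies on the centre line of the jaws, within the pads' length; the fingertips stand 8 mm ahead of it and the grasp point (between the pads) lies 11 mm behind it; z points along the fingers, y is the line along which they close (so a half turn about z gives the same grasp; the last joint's range is limited). The gripper opens to 85 mm and grips with 20 to 120 N. Pads are 22 mm wide; open, the fingers measure 114 mm over their backs; the gripper's body (76 mm by 85 mm) begins 54 mm behind the grasp point. The pads swing forward as they close: fully open they stand 13 mm farther back than shut.
Start: joints at [-1.023, 0.255, 0.108, 0, -1.424, -0.285], TCP at [142.902, -531.104, 239.283] pointing down, gripper open.
Joint ranges: [-2.95, 2.95], [-1.21, 1.97], [-1.09, 1.5], [-2.87, 1.71], [-2.94, -0.07], [-3.05, 3.05]. Speed limits (rad/s): [2.57, 2.57, 3.14, 3.14, 3.14, 3.14].

## Interface

Orientations are given as a unit quaternion [w, x, y, z].
In Python, from rig import ctrl gives the robot as it stands.
- The arm moves only by the tool send_rows, never from a script. Its argument "moves" is a list of rows, each an object of numbers: "dx", "dy", "dz": the shift along the tool's x, y, z in units of 0.25 m (1.0 is 0.25 m); "rx", "ry", "rz": the turn, a rotation vector about the tool's x, y, z in units of 30 degrees (1.0 is 30 degrees); "claw": the opening, from 0 (shut) to 1 (fully open). In form: [{"dx": .., "dy": .., "dz": .., "rx": .., "ry": .., "rz": .., "claw": ..}, ...]. A call has 1 to 20 rows; each row is the pose to reach, as a shift and turn from the pose commanded when the call began, along the tool's axes at that moment; what a row does not reach only later rows make up. A row lasts 1/10 s, in which the tool goes at most 50 mm and 8.59 degrees, less where a joint would pass 70% of its speed; a pose out of reach is approached as far as the arm can. A call with a number of a shift or a turn outside -1 to 1 is refused whole. A call with a gripper value outside its range is refused whole. The fingers move at their own pace and stop on an object; the grip force is fixed at half the most. Time passes only in rows, so rows that repeat a pose let the fingers close. It gives the time, the measured TCP pose, the force, the opening and the grip force at its end, in the units of the state.
- ctrl.read_state(): the state, without advancing time (a new reading comes with each control period).
- ctrl.read_camera(name): name is "side" or "top" or "wrist"; returns a dict with "color" (400x640x3 uint8, red, green, blue), "fovy" (degrees; the focal length in pixels is half the picture's height over the tangent of half this angle, whatever the lens; pixels are square), "cx", "cy" (the principal point, pixels), "world_from_camera" (4x4, takes a point from camera to world coordinates); the wrist camera has in their place "hand_eye" (4x4, takes a point from camera to tool coordinates, whose origin is the TCP and whose axes are the flange's). Camera axes: x right, y down, z forward; pixel columns grow to the right and rows downward; lengths in mm; the calibration is good to about 2 mm. The wrist camera is an equidistant fisheye: a pixel r from the principal point sees the ray r / f radians off the axis. A picture is of the moment at which its call begins: read the wrist's pose just before it. There is no depth.
- ctrl.hand_in(): hands the job in; it is judged then, once.
Trained networks look in the newest picture that a camera, given by its name, has taken for a name from the list of things; names that differ only in an ending like _2 or _b are one class to them, and where a whole thing is asked for, a point or a joint stands for the part that bears it (a point fixed in the world has none). Each returns a list of dicts, best first, with "p" (0 to 1); they miss things now and then, are a little off and sometimes report something else, mostly with a low value. They report only what shows in the picture. A call takes as long as a camera call.
- ctrl.look_for(camera, name): "bbox" ([left, top, width, height] in pixels, round what is visible of it).
- ctrl.masks_of(camera, name): "mask" (400x640 bool, what is visible of it) and "bbox" ([left, top, width, height] in pixels, round what is visible of it).
- ctrl.landmark_of(camera, name): "pixel" ([row, column] in pixels: a listed point, or the origin of a listed thing).
The state is a dict: "clock": time; "q": joint angles; "joint_vel": joint speeds; "tau": joint torques, N m; "ee_pos": TCP position; "eef_rot": TCP orientation; "wrist_force": force on the tool from outside, world axes, zero at the start; "ft_torque": the same for the moment, N m; "width": opening from 0.0 (shut) to 1.0 (fully open); "grip_force": force on a finger pad.
Only numpy, scipy, OpenCV 4.12 (cv2) and the standard library are available. Lean on these libraries where they do the work, as an engineer would, in place of code of your own. Each camera call takes 0.05 s, during which the arm holds its last target. There are 200 camera calls.

## Task

Change the bench over from the main supply to the reserve: switch the isolator with the red T-handle off (handle over to the white-stripe end of its box), and only after that switch the isolator with the green T-handle on (handle over to the green-stripe end of its box). The two must never be on together, and at the end both handles must lie fully over in their new positions.

Things in the scene. Friction and masses are not known exactly. Their poses are not given: they have to be found in the camera images.
- red_grip (a point): Centre of the red grip bar (60 mm long, 18 mm thick, level) of a T-handle on a grey box fixed to the bench; foot 130x85 mm, top 45 mm up, white stripe at its off end (nearer the robot), green stripe at its on end. y axis: along the bar, level, to the robot's left, box turned up to 0.5 rad. Level and square to the bar, turned -90 deg from y, lies the way from off end to on end
- green_grip (a point): Centre of the green grip bar of the second isolator, alike in all but colour; either may stand left or right. The 12 mm stem swings about a pivot parallel to the bar, 48 mm above the bench over the box's middle, 72 mm below the bar's centre. Fully over to either end it leans 0.6 rad: bar centre 107 mm above the bench, 41 mm to that end of the pivot; upright: 120 mm
- red_handle (a joint): Angle of the red T-handle: 0 = off, fully over to the white-stripe end; 0.6 = upright; 1.2 = on, fully over to the green-stripe end. On (about 1.2) at the start. A push of 1 to 2 N on the bar swings it; once 0.15 rad past upright it falls over to that end by itself and stays there
- green_handle (a joint): Angle of the green T-handle: 0 = off, fully over to the white-stripe end; 0.6 = upright; 1.2 = on, fully over to the green-stripe end. Off (about 0) at the start. Moves like the red one

How it is judged:
By the outcome, as a careful person would: the job done as asked, in the order asked, and still so for the second after the job is handed in, with the robot touching nothing.
It also fails if it takes over 42 s, if anything falls off the work surface, if the arm or the gripper's body presses on something with over 40 N, if the wrist force passes 120 N, or if a joint passes its speed limit or range.

## Working session

There is one attempt and no reset: what is moved stays moved. The work goes in short steps, Python scripts to look and compute and a tool call to move; the robot and the scene stay as the last step left them, time stands still between calls to the robot, and variables do not carry over. Pictures are saved under pics/ and viewed, at most 10 in all, crops included, and the job is handed in when it is done.

Besides the shell and the picture viewer there is one more tool, called after "Call:" by a JSON object that holds its "name" and its "arguments", one argument or row to a line. send_rows: Moves the arm, as the interface text tells. Its arguments: {"type":"object","properties":{"moves":{"type":"array","items":{"type":"object","properties":{"dx":{"type":"number","minimum":-1,"maximum":1},"dy":{"type":"number","minimum":-1,"maximum":1},"dz":{"type":"number","minimum":-1,"maximum":1},"rx":{"type":"number","minimum":-1,"maximum":1},"ry":{"type":"number","minimum":-1,"maximum":1},"rz":{"type":"number","minimum":-1,"maximum":1},"claw":{"type":"number"}}}}},"required":["moves"]}

```bash
mkdir -p pics; cat > h.py <<'E'
import numpy as np,cv2
from rig import ctrl
def ray(c,px):
    f=200/np.tan(np.radians(c["fovy"])/2); T=np.array(c["world_from_camera"])
    d=T[:3,:3]@np.array([(px[1]-c["cx"])/f,(px[0]-c["cy"])/f,1.]); return T[:3,3],d/np.linalg.norm(d)
def onz(c,px,z):
    o,d=ray(c,px); return o+d*(z-o[2])/d[2]
def tri(rs):
    A=0;b=0
    for o,d in rs:
        P=np.eye(3)-np.outer(d,d);A=A+P;b=b+P@o
    return np.linalg.solve(A,b)
E
python3 - <<'E'
from h import *
s=ctrl.read_state(); print({k:np.round(s[k],3) for k in s})
C={}
for n in("top","side"):
    C[n]=c=ctrl.read_camera(n); cv2.imwrite(f"pics/{n}1.png",c["color"][...,::-1])
    print(n, np.round(c["world_from_camera"],2).tolist())
R={}
for g in("red","green"):
    for n in C:
        l=ctrl.landmark_of(n,g+"_grip");print(g,n,l[:2])
        if l:
            R.setdefault(g,[]).append(ray(C[n],l[0]["pixel"])); print(onz(C[n],l[0]["pixel"],107).round(1))
        for m in ctrl.masks_of(n,g+"_grip")[:2]:
            print("mask",m["p"],m["bbox"],m["mask"].sum())
            if n=="top" and m["p"]>.5:
                r=cv2.minAreaRect(np.argwhere(m["mask"]).astype(np.float32)); print(r); b=cv2.boxPoints(r); print([onz(C[n],p,107).round(0).tolist() for p in b])
    if len(R.get(g,[]))==2: print(g,tri(R[g]).round(1))
E
```

```text
{'clock': np.float64(0.0), 'q': array([-1.023,  0.256,  0.107, -0.   , -1.424, -0.285]), 'joint_vel': array([-0.001, -0.   , -0.   , -0.001, -0.001,  0.001]), 'tau': array([-0.0000e+00, -3.8663e+01,  2.3794e+01,  5.3650e+00, -6.0000e-03,
        0.0000e+00]), 'ee_pos': array([ 142.809, -530.633,  238.389]), 'eef_rot': array([-0.   , -0.131,  0.991,  0.001]), 'wrist_force': array([-0.332, -0.395,  0.299]), 'ft_torque': array([0.025, 0.061, 0.015]), 'grip_force': np.float64(0.0), 'width': np.float64(0.997)}
top [[-0.0, -0.99, 0.16, 315.83], [-1.0, -0.0, -0.02, -61.7], [0.02, -0.16, -0.99, 1116.44], [0.0, 0.0, 0.0, 1.0]]
side [[-0.99, -0.13, 0.11, 401.98], [-0.17, 0.65, -0.74, 574.38], [0.02, -0.75, -0.67, 682.9], [0.0, 0.0, 0.0, 1.0]]
red top [{'pixel': [178.9, 176.1], 'p': 0.6}]
[531.1 254.  107. ]
mask 0.79 [161.5, 170.5, 29.5, 32.3] 413
((187.0948944091797, 173.5109405517578), (29.38990020751953, 27.68118667602539), 70.01689147949219)
[[555.0, 283.0, 107.0], [492.0, 302.0, 107.0], [468.0, 236.0, 107.0], [531.0, 216.0, 107.0]]
red side [{'pixel': [319.9, 270.9], 'p': 0.59}]
[532.8 248.6 107. ]
mask 0.62 [254.4, 302.9, 46.4, 56.7] 779
red [530.6 252.2 113.1]
green top [{'pixel': [212.8, 413.9], 'p': 0.88}]
[ 450.5 -309.5  107. ]
mask 0.61 [404.4, 195.2, 24.6, 22.5] 319
((206.66217041015625, 415.9729919433594), (26.468236923217773, 19.72787857055664), 80.53767395019531)
[[494.0, -289.0, 107.0], [447.0, -280.0, 107.0], [437.0, -341.0, 107.0], [483.0, -351.0, 107.0]]
green side [{'pixel': [139.7, 356.6], 'p': 0.68}]
[ 448.6 -321.2  107. ]
mask 0.46 [337.0, 130.9, 25.5, 27.0] 234
green [ 448.6 -307.2  116.1]
```

```bash
python3 -c "
import cv2,numpy as np
a=cv2.imread('pics/top1.png');b=cv2.imread('pics/side1.png')
cv2.imwrite('pics/t.png',cv2.resize(a[100:350,100:500],None,fx=2,fy=2))
cv2.imwrite('pics/s.png',cv2.resize(b,(800,500)))"
```

```text
(no output)
```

View pics/t.png

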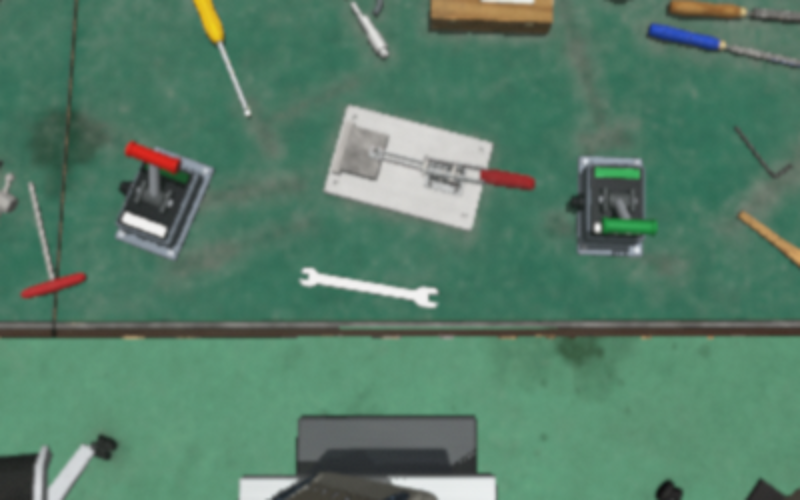

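View pics/s.png

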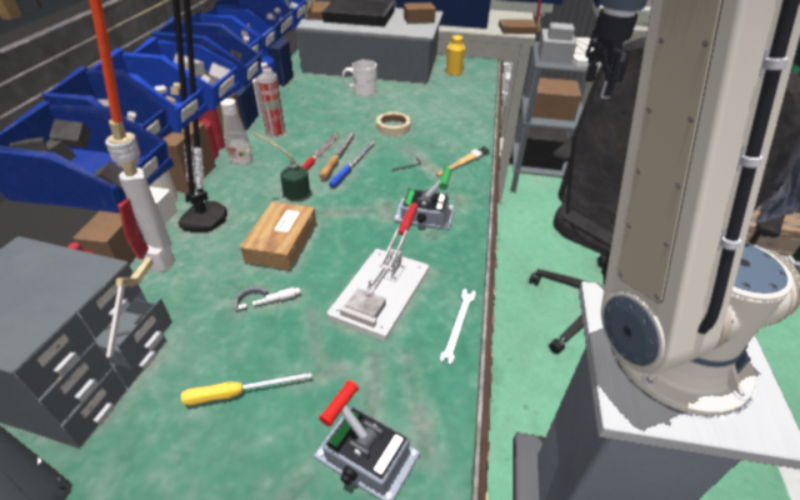

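The top crop shows the red T-handle at about (153,157), leaning to its green end, and the green T-handle at (628,227), leaning to its white end. The red-handled knife switch in the middle is a distractor. The side view shows the same layout. Next I'll fit the bar yaws and check for clutter around the boxes.

```bash
cat >> h.py <<'E'
from scipy.spatial.transform import Rotation as Ro
def to(*P):
    s=ctrl.read_state(); w,x,y,z=s["eef_rot"]; R=Ro.from_quat([x,y,z,w])
    print(s["ee_pos"].round(1),s["wrist_force"].round(1),round(float(s["clock"]),2))
    p=np.array(s["ee_pos"])
    for t in P: print(t,(R.inv().apply(np.array(t)-p)/250).round(3))
E
python3 - <<'E'
from h import *
c=ctrl.read_camera("top"); im=c["color"].astype(int)
cv2.imwrite("pics/full.png",cv2.resize(c["color"][...,::-1],(800,500)))
r,g,b=im[...,0],im[...,1],im[...,2]
for n,m,(y0,y1,x0,x1) in(("red",(r>120)&(g<70)&(b<70),(165,190,155,200)),("green",(g>90)&(r<60)&(b<g*.65),(205,222,395,435))):
    k=np.zeros_like(m);k[y0:y1,x0:x1]=m[y0:y1,x0:x1]
    pts=np.argwhere(k).astype(np.float32); rc=cv2.minAreaRect(pts); B=[onz(c,p,112)[:2] for p in cv2.boxPoints(rc)]
    print(n,len(pts),pts.mean(0),rc,np.mean(B,0).round(1)); e=[B[i+1]-B[i] for i in range(3)]
    print(np.round(e,1).tolist())
to((250,-340,240),(350,-150,240),(450,20,240),(570,240,240))
E
```

```text
red 173 [178.13873 175.40462] ((177.98629760742188, 175.63014221191406), (26.4512996673584, 7.0224690437316895), 69.44395446777344) [532.3 253.7]
[[-15.9, 4.9], [-22.2, -59.3], [15.8, -5.0]]
green 186 [212.60216 414.80646] ((212.7948455810547, 414.5120544433594), (27.188297271728516, 7.046642780303955), 86.633544921875) [ 449.9 -309.8]
[[-16.7, 1.5], [-3.7, -63.9], [16.7, -1.7]]
[ 142.9 -531.1  239.3] [-0.1 -0.1  0.4] 0.55
(250, -340, 240) [-0.612  0.627 -0.003]
(350, -150, 240) [-1.196  1.257 -0.003]
(450, 20, 240) [-1.759  1.809 -0.003]
(570, 240, 240) [-2.451  2.535 -0.003]
```

View pics/full.png

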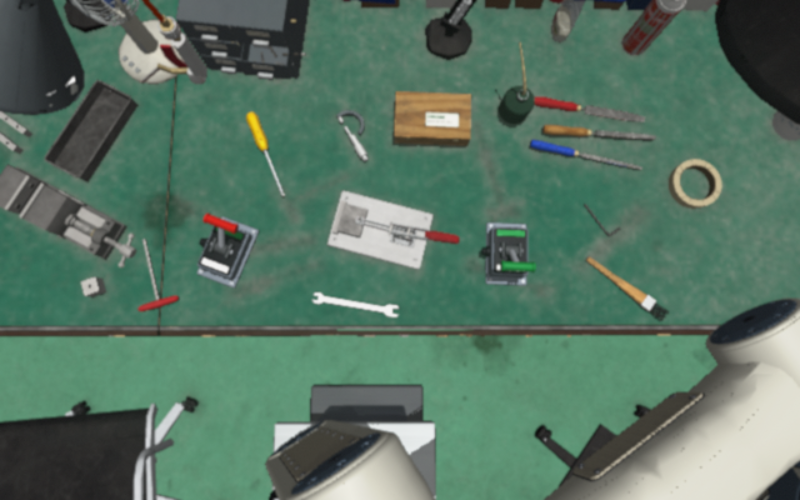

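The full top view shows the space beyond the red handle, at about (225,205) in this picture, is clear, and the path over at z 240 is free. I'll go over there with the fingers shut.

Call:
{"name": "send_rows", "arguments": {
  "moves": [
    {"dx":-0.4,"dy":0.41,"claw":0},
    {"dx":-0.83,"dy":0.85,"claw":0},
    {"dx":-0.83,"dy":0.85,"claw":0},
    {"dx":-0.83,"dy":0.85,"claw":0},
    {"dx":-0.83,"dy":0.85,"claw":0},
    {"dx":-0.83,"dy":0.85,"claw":0},
    {"dx":-0.83,"dy":0.85,"claw":0}
  ]
}}

```text
invalid input
```

Call:
{"name": "send_rows", "arguments": {
  "moves": [
    {"dx":-0.83,"dy":0.85,"claw":0},
    {"dx":-0.83,"dy":0.85,"claw":0},
    {"dx":-0.83,"dy":0.85,"claw":0},
    {"dx":-0.83,"dy":0.85,"claw":0},
    {"dx":-0.83,"dy":0.85,"claw":0},
    {"dx":-0.83,"dy":0.85,"claw":0},
    {"dx":-0.83,"dy":0.85,"claw":0}
  ]
}}

```text
invalid input
```

Call:
{"name": "send_rows", "arguments": {
  "moves": [
    {"dx":-0.8,"dy":0.84,"claw":0},
    {"dx":-0.8,"dy":0.84,"claw":0},
    {"dx":-0.8,"dy":0.84,"claw":0},
    {"dx":-0.8,"dy":0.84,"claw":0},
    {"dx":-0.8,"dy":0.84,"claw":0},
    {"dx":-0.8,"dy":0.84,"claw":0},
    {"dx":-0.8,"dy":0.84,"claw":0},
    {"dx":-0.8,"dy":0.84,"claw":0}
  ]
}}

```text
invalid input
```

```bash
python3 - <<'E'
from h import *
to((573,238,105),(496,266,105),(496,266,220))
c=ctrl.read_camera("side"); cv2.imwrite("pics/s2.png",cv2.resize(c["color"][150:400,100:500,::-1],(800,500)))
for g in ("red",): print(ctrl.landmark_of("side",g+"_grip"))
E
```

```text
[ 142.9 -531.1  239.3] [-0.1 -0.1  0.4] 0.55
(573, 238, 105) [-2.461  2.524  0.537]
(496, 266, 105) [-2.192  2.712  0.537]
(496, 266, 220) [-2.192  2.712  0.077]
[{'pixel': [323.3, 272.3], 'p': 0.78}]
```

View pics/s2.png

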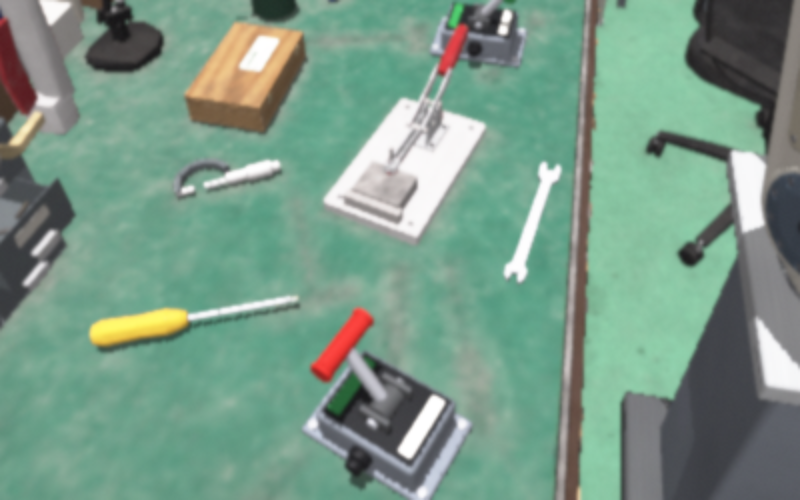

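The picture shows nothing has moved and the red bar is still over to its green end at (342,345). The calls were refused, probably because every field has to be present.

Call:
{"name": "send_rows", "arguments": {
  "moves": [
    {"dx":-0.4,"dy":0.41,"dz":0,"rx":0,"ry":0,"rz":0,"claw":0},
    {"dx":-0.83,"dy":0.85,"dz":0,"rx":0,"ry":0,"rz":0,"claw":0},
    {"dx":-0.83,"dy":0.85,"dz":0,"rx":0,"ry":0,"rz":0,"claw":0},
    {"dx":-0.83,"dy":0.85,"dz":0,"rx":0,"ry":0,"rz":0,"claw":0},
    {"dx":-0.83,"dy":0.85,"dz":0,"rx":0,"ry":0,"rz":0,"claw":0},
    {"dx":-0.83,"dy":0.85,"dz":0,"rx":0,"ry":0,"rz":0,"claw":0},
    {"dx":-0.83,"dy":0.85,"dz":0,"rx":0,"ry":0,"rz":0,"claw":0}
  ]
}}

```text
clock: 1.35
ee_pos: [290.4, -268.1, 239.8]
eef_rot: [0.001, -0.135, 0.991, 0.0]
wrist_force: [-0.2, -1.1, -0.7]
width: 0.0
grip_force: 0.0
```

Call:
{"name": "send_rows", "arguments": {
  "moves": [
    {"dx":-0.83,"dy":0.85,"dz":0,"rx":0,"ry":0,"rz":0,"claw":0},
    {"dx":-0.83,"dy":0.85,"dz":0,"rx":0,"ry":0,"rz":0,"claw":0},
    {"dx":-0.83,"dy":0.85,"dz":0,"rx":0,"ry":0,"rz":0,"claw":0},
    {"dx":-0.83,"dy":0.85,"dz":0,"rx":0,"ry":0,"rz":0,"claw":0},
    {"dx":-0.83,"dy":0.85,"dz":0,"rx":0,"ry":0,"rz":0,"claw":0},
    {"dx":-0.83,"dy":0.85,"dz":0,"rx":0,"ry":0,"rz":0,"claw":0},
    {"dx":-0.83,"dy":0.85,"dz":0,"rx":0,"ry":0,"rz":0,"claw":0}
  ]
}}

```text
clock: 2.05
ee_pos: [435.2, -9.4, 238.7]
eef_rot: [-0.0, -0.133, 0.991, 0.0]
wrist_force: [-1.1, -0.7, -0.3]
width: -0.005
grip_force: 0.0
```

Call:
{"name": "send_rows", "arguments": {
  "moves": [
    {"dx":-0.8,"dy":0.82,"dz":0,"rx":0,"ry":0,"rz":0,"claw":0},
    {"dx":-0.8,"dy":0.82,"dz":0,"rx":0,"ry":0,"rz":0,"claw":0},
    {"dx":-0.8,"dy":0.82,"dz":0,"rx":0,"ry":0,"rz":0,"claw":0},
    {"dx":-0.8,"dy":0.82,"dz":0,"rx":0,"ry":0,"rz":0,"claw":0},
    {"dx":-0.8,"dy":0.82,"dz":0,"rx":0,"ry":0,"rz":0,"claw":0},
    {"dx":-0.8,"dy":0.82,"dz":0,"rx":0,"ry":0,"rz":0,"claw":0},
    {"dx":-0.8,"dy":0.82,"dz":0,"rx":0,"ry":0,"rz":0,"claw":0},
    {"dx":-0.8,"dy":0.82,"dz":0,"rx":0,"ry":0,"rz":0,"claw":0}
  ]
}}

```text
clock: 2.85
ee_pos: [573.4, 236.8, 238.4]
eef_rot: [-0.001, -0.131, 0.991, -0.0]
wrist_force: [0.1, -0.1, -0.6]
width: 0.001
grip_force: 0.0
```

```bash
python3 - <<'E'
from h import *
to((573,238,240),(573,238,105),(496,266,105),(496,266,220))
c=ctrl.read_camera("side"); cv2.imwrite("pics/s3.png",cv2.resize(c["color"][150:400,100:500,::-1],(800,500)))
E
```

```text
[573.4 236.8 238.4] [ 0.1 -0.1 -0.6] 2.85
(573, 238, 240) [ 0.     0.005 -0.006]
(573, 238, 105) [-0.     0.005  0.534]
(496, 266, 105) [0.268 0.194 0.534]
(496, 266, 220) [0.269 0.193 0.074]
```

View pics/s3.png

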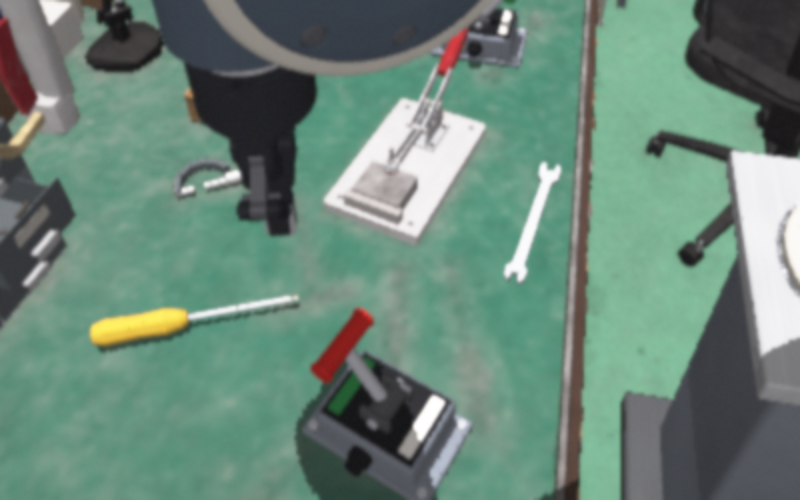

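The shut fingers, tips at about (270,225), hang high on the far side of the red bar. I'll go down, then push toward the white end.

Call:
{"name": "send_rows", "arguments": {
  "moves": [
    {"dx":0,"dy":0,"dz":0.2,"rx":0,"ry":0,"rz":0,"claw":0},
    {"dx":0,"dy":0,"dz":0.35,"rx":0,"ry":0,"rz":0,"claw":0},
    {"dx":0,"dy":0,"dz":0.45,"rx":0,"ry":0,"rz":0,"claw":0},
    {"dx":0,"dy":0,"dz":0.53,"rx":0,"ry":0,"rz":0,"claw":0},
    {"dx":0,"dy":0,"dz":0.53,"rx":0,"ry":0,"rz":0,"claw":0}
  ]
}}

```text
clock: 3.4
ee_pos: [571.2, 234.7, 104.5]
eef_rot: [-0.002, -0.13, 0.991, -0.001]
wrist_force: [0.6, -0.8, -0.3]
width: -0.001
grip_force: 0.0
```

Call:
{"name": "send_rows", "arguments": {
  "moves": [
    {"dx":0.02,"dy":0.015,"dz":0,"rx":0,"ry":0,"rz":0,"claw":0},
    {"dx":0.04,"dy":0.03,"dz":0,"rx":0,"ry":0,"rz":0,"claw":0},
    {"dx":0.06,"dy":0.045,"dz":0,"rx":0,"ry":0,"rz":0,"claw":0},
    {"dx":0.08,"dy":0.06,"dz":0,"rx":0,"ry":0,"rz":0,"claw":0},
    {"dx":0.1,"dy":0.073,"dz":0,"rx":0,"ry":0,"rz":0,"claw":0},
    {"dx":0.12,"dy":0.087,"dz":0,"rx":0,"ry":0,"rz":0,"claw":0},
    {"dx":0.14,"dy":0.1,"dz":0,"rx":0,"ry":0,"rz":0,"claw":0}
  ]
}}

```text
clock: 4.1
ee_pos: [534.0, 252.9, 108.9]
eef_rot: [0.002, -0.131, 0.991, 0.001]
wrist_force: [1.4, -0.5, 0.8]
width: -0.002
grip_force: 0.9
```

Call:
{"name": "send_rows", "arguments": {
  "moves": [
    {"dx":0.02,"dy":0.015,"dz":0,"rx":0,"ry":0,"rz":0,"claw":0},
    {"dx":0.04,"dy":0.03,"dz":0,"rx":0,"ry":0,"rz":0,"claw":0},
    {"dx":0.06,"dy":0.045,"dz":0,"rx":0,"ry":0,"rz":0,"claw":0},
    {"dx":0.08,"dy":0.06,"dz":0,"rx":0,"ry":0,"rz":0,"claw":0},
    {"dx":0.1,"dy":0.073,"dz":0,"rx":0,"ry":0,"rz":0,"claw":0},
    {"dx":0.12,"dy":0.087,"dz":0,"rx":0,"ry":0,"rz":0,"claw":0},
    {"dx":0.13,"dy":0.094,"dz":0,"rx":0,"ry":0,"rz":0,"claw":0},
    {"dx":0.13,"dy":0.094,"dz":0,"rx":0,"ry":0,"rz":0,"claw":0}
  ]
}}

```text
clock: 4.9
ee_pos: [495.0, 266.5, 106.8]
eef_rot: [-0.0, -0.131, 0.991, 0.0]
wrist_force: [0.5, -0.8, 0.0]
width: 0.001
grip_force: 0.0
```

```bash
python3 - <<'E'
from h import *
to((496,266,105),(510,262,240))
c=ctrl.read_camera("side"); cv2.imwrite("pics/s4.png",cv2.resize(c["color"][150:400,100:500,::-1],(800,500)))
l=ctrl.landmark_of("side","red_grip"); print(l,[onz(c,x["pixel"],107).round() for x in l])
E
```

```text
[495.  266.5 106.8] [ 0.5 -0.8  0. ] 4.9
(496, 266, 105) [-0.004 -0.003  0.007]
(510, 262, 240) [-0.053 -0.033 -0.533]
[{'pixel': [344.7, 313.7], 'p': 0.63}] [array([455., 279., 107.])]
```

View pics/s4.png

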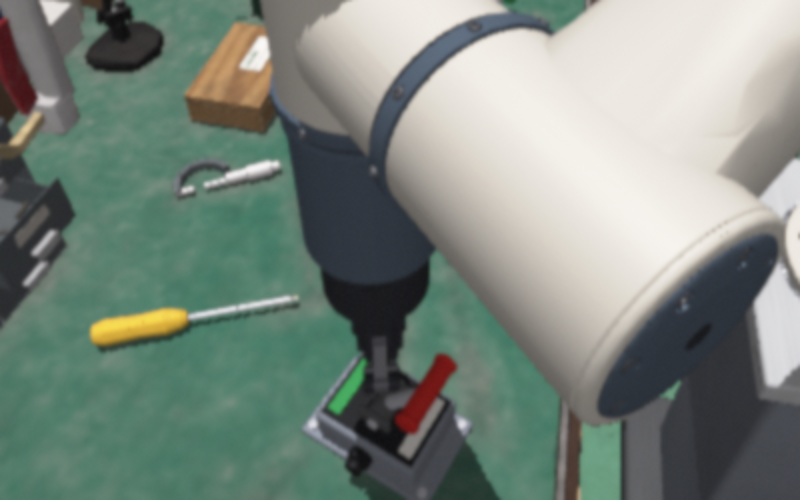

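The red bar is now over the white stripe at (427,395), measured at (455,279) where the off position was predicted. Now I'll lift and cross to the near side of the green one.

Call:
{"name": "send_rows", "arguments": {
  "moves": [
    {"dx":-0.04,"dy":-0.03,"dz":-0.1,"rx":0,"ry":0,"rz":0,"claw":0},
    {"dx":-0.05,"dy":-0.03,"dz":-0.3,"rx":0,"ry":0,"rz":0,"claw":0},
    {"dx":-0.05,"dy":-0.03,"dz":-0.53,"rx":0,"ry":0,"rz":0,"claw":0},
    {"dx":-0.05,"dy":-0.03,"dz":-0.53,"rx":0,"ry":0,"rz":0,"claw":0},
    {"dx":-0.05,"dy":-0.03,"dz":-0.53,"rx":0,"ry":0,"rz":0,"claw":0}
  ]
}}

```text
clock: 5.5
ee_pos: [510.4, 262.8, 241.4]
eef_rot: [0.002, -0.131, 0.991, 0.001]
wrist_force: [-0.1, 0.5, -1.3]
width: -0.002
grip_force: 0.0
```

Call:
{"name": "send_rows", "arguments": {
  "moves": [
    {"dx":0.33,"dy":-0.695,"dz":0,"rx":0,"ry":0,"rz":0,"claw":0},
    {"dx":0.33,"dy":-0.695,"dz":0,"rx":0,"ry":0,"rz":0,"claw":0},
    {"dx":0.33,"dy":-0.695,"dz":0,"rx":0,"ry":0,"rz":0,"claw":0},
    {"dx":0.33,"dy":-0.695,"dz":0,"rx":0,"ry":0,"rz":0,"claw":0},
    {"dx":0.33,"dy":-0.695,"dz":0,"rx":0,"ry":0,"rz":0,"claw":0}
  ]
}}

```text
clock: 6.0
ee_pos: [473.0, 69.1, 238.1]
eef_rot: [-0.001, -0.129, 0.992, -0.0]
wrist_force: [0.2, 0.9, -0.1]
width: 0.002
grip_force: 0.0
```

Call:
{"name": "send_rows", "arguments": {
  "moves": [
    {"dx":0.33,"dy":-0.695,"dz":0,"rx":0,"ry":0,"rz":0,"claw":0},
    {"dx":0.33,"dy":-0.695,"dz":0,"rx":0,"ry":0,"rz":0,"claw":0},
    {"dx":0.33,"dy":-0.695,"dz":0,"rx":0,"ry":0,"rz":0,"claw":0},
    {"dx":0.33,"dy":-0.695,"dz":0,"rx":0,"ry":0,"rz":0,"claw":0},
    {"dx":0.33,"dy":-0.695,"dz":0,"rx":0,"ry":0,"rz":0,"claw":0}
  ]
}}

```text
clock: 6.5
ee_pos: [438.7, -119.4, 237.7]
eef_rot: [-0.002, -0.129, 0.992, -0.0]
wrist_force: [1.4, 0.8, 0.0]
width: 0.003
grip_force: 0.0
```

Call:
{"name": "send_rows", "arguments": {
  "moves": [
    {"dx":0.33,"dy":-0.695,"dz":0,"rx":0,"ry":0,"rz":0,"claw":0},
    {"dx":0.33,"dy":-0.695,"dz":0,"rx":0,"ry":0,"rz":0,"claw":0},
    {"dx":0.33,"dy":-0.695,"dz":0,"rx":0,"ry":0,"rz":0,"claw":0},
    {"dx":0.33,"dy":-0.695,"dz":0,"rx":0,"ry":0,"rz":0,"claw":0},
    {"dx":0.33,"dy":-0.695,"dz":0,"rx":0,"ry":0,"rz":0,"claw":0},
    {"dx":0.33,"dy":-0.695,"dz":0,"rx":0,"ry":0,"rz":0,"claw":0}
  ]
}}

```text
clock: 7.1
ee_pos: [405.5, -305.3, 237.5]
eef_rot: [-0.001, -0.13, 0.992, 0.001]
wrist_force: [0.5, 1.3, -0.4]
width: 0.001
grip_force: 0.0
```

```bash
python3 - <<'E'
from h import *
to((406,-307,240),(406,-307,105),(488,-312,105))
C={n:ctrl.read_camera(n) for n in("top","side")}
for n,c in C.items():
  for g,z in(("red",107),("green",107)):
    l=ctrl.landmark_of(n,g+"_grip"); print(n,g,[(x["p"],onz(c,x["pixel"],z).round()) for x in l])
cv2.imwrite("pics/t5.png",cv2.resize(C["top"]["color"][100:350,100:500,::-1],(800,500)))
E
```

```text
[ 405.5 -305.3  237.5] [ 0.5  1.3 -0.4] 7.1
(406, -307, 240) [-0.    -0.007 -0.01 ]
(406, -307, 105) [-0.001 -0.008  0.53 ]
(488, -312, 105) [-0.313 -0.112  0.529]
top red [(0.83, array([460., 285., 107.]))]
top green [(0.52, array([ 446., -308.,  107.]))]
side red [(0.84, array([453., 281., 107.]))]
side green [(0.5, array([ 452., -311.,  107.]))]
```

View pics/t5.png

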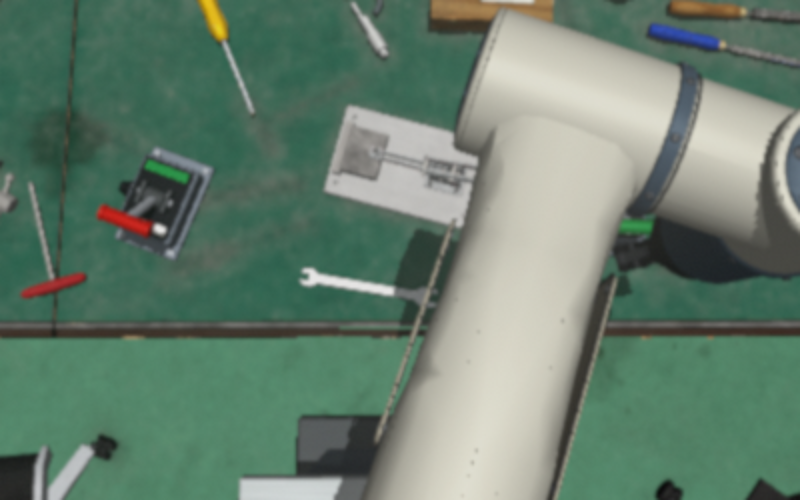

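Red lies over at the white end (130,222), and the gripper hangs just on the near side of the green bar. Now I'll lower and push the green one.

Call:
{"name": "send_rows", "arguments": {
  "moves": [
    {"dx":0,"dy":0,"dz":0.2,"rx":0,"ry":0,"rz":0,"claw":0},
    {"dx":0,"dy":0,"dz":0.35,"rx":0,"ry":0,"rz":0,"claw":0},
    {"dx":0,"dy":0,"dz":0.45,"rx":0,"ry":0,"rz":0,"claw":0},
    {"dx":0,"dy":0,"dz":0.53,"rx":0,"ry":0,"rz":0,"claw":0},
    {"dx":0,"dy":0,"dz":0.53,"rx":0,"ry":0,"rz":0,"claw":0}
  ]
}}

```text
clock: 7.9
ee_pos: [404.2, -303.8, 104.2]
eef_rot: [-0.002, -0.131, 0.991, 0.002]
wrist_force: [0.1, 0.5, 0.0]
width: -0.0
grip_force: 0.0
```

Call:
{"name": "send_rows", "arguments": {
  "moves": [
    {"dx":-0.02,"dy":-0.007,"dz":0,"rx":0,"ry":0,"rz":0,"claw":0},
    {"dx":-0.04,"dy":-0.014,"dz":0,"rx":0,"ry":0,"rz":0,"claw":0},
    {"dx":-0.06,"dy":-0.021,"dz":0,"rx":0,"ry":0,"rz":0,"claw":0},
    {"dx":-0.08,"dy":-0.028,"dz":0,"rx":0,"ry":0,"rz":0,"claw":0},
    {"dx":-0.1,"dy":-0.035,"dz":0,"rx":0,"ry":0,"rz":0,"claw":0},
    {"dx":-0.12,"dy":-0.042,"dz":0,"rx":0,"ry":0,"rz":0,"claw":0},
    {"dx":-0.14,"dy":-0.05,"dz":0,"rx":0,"ry":0,"rz":0,"claw":0}
  ]
}}

```text
clock: 8.6
ee_pos: [442.8, -308.5, 107.1]
eef_rot: [-0.0, -0.131, 0.991, -0.0]
wrist_force: [-2.7, -0.1, 2.5]
width: -0.002
grip_force: 1.3
```

Call:
{"name": "send_rows", "arguments": {
  "moves": [
    {"dx":-0.02,"dy":-0.007,"dz":0,"rx":0,"ry":0,"rz":0,"claw":0},
    {"dx":-0.04,"dy":-0.014,"dz":0,"rx":0,"ry":0,"rz":0,"claw":0},
    {"dx":-0.06,"dy":-0.021,"dz":0,"rx":0,"ry":0,"rz":0,"claw":0},
    {"dx":-0.08,"dy":-0.028,"dz":0,"rx":0,"ry":0,"rz":0,"claw":0},
    {"dx":-0.1,"dy":-0.035,"dz":0,"rx":0,"ry":0,"rz":0,"claw":0},
    {"dx":-0.12,"dy":-0.042,"dz":0,"rx":0,"ry":0,"rz":0,"claw":0},
    {"dx":-0.14,"dy":-0.05,"dz":0,"rx":0,"ry":0,"rz":0,"claw":0},
    {"dx":-0.16,"dy":-0.055,"dz":0,"rx":0,"ry":0,"rz":0,"claw":0},
    {"dx":-0.17,"dy":-0.058,"dz":0,"rx":0,"ry":0,"rz":0,"claw":0},
    {"dx":-0.17,"dy":-0.058,"dz":0,"rx":0,"ry":0,"rz":0,"claw":0}
  ]
}}

```text
clock: 9.6
ee_pos: [488.0, -311.2, 106.7]
eef_rot: [0.0, -0.131, 0.991, 0.0]
wrist_force: [0.7, -0.4, -0.7]
width: 0.002
grip_force: 0.0
```

Call:
{"name": "send_rows", "arguments": {
  "moves": [
    {"dx":0.04,"dy":0.01,"dz":-0.1,"rx":0,"ry":0,"rz":0,"claw":0},
    {"dx":0.05,"dy":0.02,"dz":-0.3,"rx":0,"ry":0,"rz":0,"claw":0},
    {"dx":0.05,"dy":0.02,"dz":-0.5,"rx":0,"ry":0,"rz":0,"claw":0},
    {"dx":0.05,"dy":0.02,"dz":-0.53,"rx":0,"ry":0,"rz":0,"claw":0},
    {"dx":0.05,"dy":0.02,"dz":-0.53,"rx":0,"ry":0,"rz":0,"claw":0}
  ]
}}

```text
clock: 10.1
ee_pos: [475.1, -310.0, 241.6]
eef_rot: [0.002, -0.131, 0.991, -0.001]
wrist_force: [0.6, 0.0, -0.2]
width: -0.002
grip_force: 0.0
```

Call:
{"name": "send_rows", "arguments": {
  "moves": [
    {"dx":0.33,"dy":0.8,"dz":0,"rx":0,"ry":0,"rz":0,"claw":0},
    {"dx":0.33,"dy":0.8,"dz":0,"rx":0,"ry":0,"rz":0,"claw":0},
    {"dx":0.33,"dy":0.8,"dz":0,"rx":0,"ry":0,"rz":0,"claw":0},
    {"dx":0.33,"dy":0.8,"dz":0,"rx":0,"ry":0,"rz":0,"claw":0},
    {"dx":0.33,"dy":0.8,"dz":0,"rx":0,"ry":0,"rz":0,"claw":0},
    {"dx":0.33,"dy":0.8,"dz":0,"rx":0,"ry":0,"rz":0,"claw":0}
  ]
}}

```text
clock: 10.7
ee_pos: [340.6, -136.5, 238.2]
eef_rot: [-0.0, -0.132, 0.991, 0.001]
wrist_force: [0.4, 0.2, -0.2]
width: -0.0
grip_force: 0.0
```

```bash
python3 - <<'E'
from h import *
to()
C={n:ctrl.read_camera(n) for n in("top","side")}
for n,c in C.items():
  for g,z in(("red",107),("green",107)):
    l=ctrl.landmark_of(n,g+"_grip"); print(n,g,[(x["p"],onz(c,x["pixel"],z).round()) for x in l])
a=C["top"]["color"][150:300,130:460,::-1];b=C["side"]["color"][100:400,240:460,::-1]
o=np.zeros((600,800,3),np.uint8);o[:273,:]=0
x=cv2.resize(a,(594,270));o[:270,:594]=x
y=cv2.resize(b,(220,300));o[280:580,:220]=y
o[280:580,240:600]=cv2.resize(C["side"]["color"][90:190,320:440,::-1],(360,300))
cv2.imwrite("pics/f.png",o)
E
```

```text
[ 340.6 -136.5  238.2] [ 0.4  0.2 -0.2] 10.7
top red [(0.59, array([457., 275., 107.]))]
top green [(0.64, array([ 531., -314.,  107.]))]
side red [(0.58, array([458., 282., 107.]))]
side green [(0.65, array([ 534., -316.,  107.]))]
```

View pics/f.png

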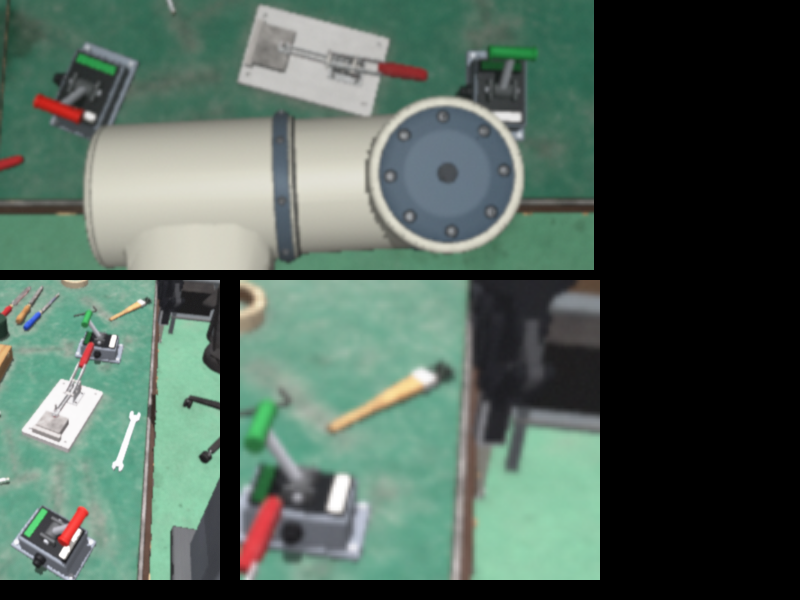

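The red bar lies at its white end (60,108) and the green bar at its green end (512,53). The measured positions match the predicted end positions, and the arm is clear.

```bash
python3 -c "
from rig import ctrl
print(ctrl.hand_in())"
```

```text
the job is handed in; nothing more can be done
None
```

I switched the red isolator off first, then the green one on; both handles lie fully over in the final pictures with the arm clear, and I handed the job in at about 11 s on the robot's clock.

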